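Box the stacked painted plaques

TASK

Take the stack of painted clay plaques apart from the top and lay each one, face up, flat and straight, down inside the gift box made for it: the box whose card floor has the colour of the plaque's border. Lay them in, do not drop them, leave the ink bottle standing where it is, and let go of everything at the end.

Things in the scene. Friction and masses are not known exactly. Their poses are not given: they have to be found in the camera images.
- drying_board: Flat pale wooden board, 116 x 76 x 12 mm, fixed to the table, no rim; the stack starts on it. Origin: centre of its underside, on the table; x along its length, y across, z up. Its top is at z = 0.012.
- plaque_blue: The largest clay plaque: flat, rigid, straight long sides, half-round ends, 100 x 60 x 16 mm, about 150 g. Pale clay sides; face with a 6 mm blue border and cream middle. Starts at the bottom of the stack, on the drying board, in line to about 2 mm and 4 degrees a layer, border visible from above. Origin: centre of underside; x along its length, y across, z up out of its face.
- plaque_red: The second largest clay plaque: flat, rigid, straight long sides, half-round ends, 80 x 48 x 16 mm, about 95 g. Pale clay sides; face with a 6 mm red border and cream middle. Starts on the blue one, in line to about 2 mm and 4 degrees a layer, border visible from above. Origin: centre of underside; x along its length, y across, z up out of its face.
- plaque_yellow: The second smallest clay plaque: flat, rigid, straight long sides, half-round ends, 62 x 37 x 16 mm, about 57 g. Pale clay sides; face with a 6 mm yellow border and cream middle. Starts on the red one, in line to about 2 mm and 4 degrees a layer, border visible from above. Origin: centre of underside; x along its length, y across, z up out of its face.
- plaque_green: The smallest clay plaque: flat, rigid, straight long sides, half-round ends, 44 x 26 x 16 mm, about 28 g. Pale clay sides; face with a 6 mm green border and cream middle. Starts on the yellow one, top of the stack, in line to about 2 mm and 4 degrees a layer, border visible from above. Origin: centre of underside; x along its length, y across, z up out of its face.
- box_blue: Open brown gift-box bottom with a blue card floor, for the blue plaque; fixed. Outside 120 x 80 x 20 mm, walls 3 mm, inside 114 x 74 mm; the rigid floor is 16 mm above the table, so the rim stands 4 mm above it and a plaque in it stands 12 mm proud of the rim. Origin: centre of underside, on the table; x along its length, y across, z up.
- box_red: Open brown gift-box bottom with a red card floor, for the red plaque; fixed. Outside 100 x 68 x 20 mm, walls 3 mm, inside 94 x 62 mm; the rigid floor is 16 mm above the table, so the rim stands 4 mm above it and a plaque in it stands 12 mm proud of the rim. Origin: centre of underside, on the table; x along its length, y across, z up.
- box_yellow: Open brown gift-box bottom with a yellow card floor, for the yellow plaque; fixed. Outside 82 x 57 x 20 mm, walls 3 mm, inside 76 x 51 mm; the rigid floor is 16 mm above the table, so the rim stands 4 mm above it and a plaque in it stands 12 mm proud of the rim. Origin: centre of underside, on the table; x along its length, y across, z up.
- box_green: Open brown gift-box bottom with a green card floor, for the green plaque; fixed. Outside 64 x 46 x 20 mm, walls 3 mm, inside 58 x 40 mm; the rigid floor is 16 mm above the table, so the rim stands 4 mm above it and a plaque in it stands 12 mm proud of the rim. Origin: centre of underside, on the table; x along its length, y across, z up.
- ink_bottle: Square dark ink bottle with a white label round it and a round black cap, 42 x 42 x 55 mm, standing loose on the table among the work. Origin: centre of its underside; z up. To be left alone.
Mind the look-alikes: they are no part of the job. What is shaped like the plaque_yellow but black is not meant.

How it is judged (in metres and radians):
At the end, for the whole second after the job is handed in: Each plaque lies face up on the card floor of the box of its own colour (underside 13.5 to 18 mm above the box's underside, tilt under 0.06 rad, centre within 12 mm of the box's, lengths in line within 0.26 rad), is still and released; the ink bottle stands within 15 mm of its place (horizontal distance between plaque_blue and box_blue below 0.012 m and z of plaque_blue in the frame of box_blue between 0.0135 and 0.018 m and angle between each of plaque_blue, plaque_red, plaque_yellow, plaque_green's own z axis and vertical below 0.06 rad and angle between the x axis of plaque_blue and the x axis of box_blue, either way round below 0.26 rad and linear speed of each of plaque_blue, plaque_red, plaque_yellow, plaque_green below 0.01 m/s and contact force between each of plaque_blue, plaque_red, plaque_yellow, plaque_green and the fingers below 0.1 N and horizontal distance between plaque_red and box_red below 0.012 m and z of plaque_red in the frame of box_red between 0.0135 and 0.018 m and angle between the x axis of plaque_red and the x axis of box_red, either way round below 0.26 rad and horizontal distance between plaque_yellow and box_yellow below 0.012 m and z of plaque_yellow in the frame of box_yellow between 0.0135 and 0.018 m and angle between the x axis of plaque_yellow and the x axis of box_yellow, either way round below 0.26 rad and horizontal distance between plaque_green and box_green below 0.012 m and z of plaque_green in the frame of box_green between 0.0135 and 0.018 m and angle between the x axis of plaque_green and the x axis of box_green, either way round below 0.26 rad and distance of ink_bottle from where it was at the start of the episode below 0.015 m and angle between ink_bottle's own z axis and vertical below 0.2 rad); the robot touches nothing.
It fails at once if the blue plaque is dropped: it falls free, out of the fingers, faster than 0.7 m/s (a drop of about 25 mm) (linear speed of plaque_blue above 0.7 m/s and contact force between plaque_blue and the fingers below 0.05 N).
It fails at once if the red plaque is dropped: it falls free, out of the fingers, faster than 0.7 m/s (a drop of about 25 mm) (linear speed of plaque_red above 0.7 m/s and contact force between plaque_red and the fingers below 0.05 N).
It fails at once if the yellow plaque is dropped: it falls free, out of the fingers, faster than 0.7 m/s (a drop of about 25 mm) (linear speed of plaque_yellow above 0.7 m/s and contact force between plaque_yellow and the fingers below 0.05 N).
It fails at once if the green plaque is dropped: it falls free, out of the fingers, faster than 0.7 m/s (a drop of about 25 mm) (linear speed of plaque_green above 0.7 m/s and contact force between plaque_green and the fingers below 0.05 N).
It fails at once if the ink bottle is pushed more than 15 mm from its place or tipped (not (distance of ink_bottle from where it was at the start of the episode below 0.015 m and angle between ink_bottle's own z axis and vertical below 0.2 rad)).
It also fails if it takes over 115 s, if anything falls off the work surface, if the arm or the gripper's body presses on something with over 40 N, if the wrist force passes 120 N, or if a joint passes its speed limit or range.

ROBOT

A 7-joint arm with a two-finger parallel gripper is mounted at the origin on the work surface. World frame = base frame: x ahead of the robot, y to its left, z up, the work surface at z = 0. Lengths are in m, angles in degrees, forces in N, time in s.
With the tool pointing down it reaches from about 0.425 to 0.875 m from the base axis. Payload 4.7 kg.
Tool frame: the origin (TCP) lies between the finger pads; the fingertips stand 8 mm ahead of it and the grasp point (between the pads) lies 11 mm behind it (env.tip_extent is the distance from the TCP to the fingertips, in m); z points along the fingers, y is the line along which they close (so a half turn about z gives the same grasp; the last joint's range is limited). The gripper opens to 87 mm and grips with 3 to 60 N. Pads are 19 mm wide; open, the fingers measure 117 mm over their backs; the gripper's body (75 mm by 190 mm) begins 51 mm behind the grasp point.
Start: joints at [-64.968, 18.392, -4.016, 83.108, 1.295, 78.541, -3.26], TCP at [0.267, 0.593, 0.231] pointing down, gripper open.
Joint ranges: [-163.93, 163.93], [-17.29, 119.83], [-79.2, 71.16], [3.27, 140.29], [-89.18, 269.18], [5.43, 117.66], [-154.24, 154.24]. Speed limits (degrees/s): [147.25, 147.25, 180, 180, 180, 180, 180].

INTERFACE

Orientations are given as [roll, pitch, yaw] about the fixed x, y, z axes, in that order (R = Rz(yaw) Ry(pitch) Rx(roll)).
In Python, from cell import sensors, vision, workorder, env gives the robot as it stands.
- The arm moves only by the tool drive_tool, never from a script. Its argument "moves" is a list of rows, each an object of numbers: "x", "y", "z": the shift along the tool's x, y, z in mm; "rx", "ry", "rz": the turn, a rotation vector about the tool's x, y, z in rad; "fingers": the closure, from -1 (fully open) to 1 (shut). In form: [{"x": .., "y": .., "z": .., "rx": .., "ry": .., "rz": .., "fingers": ..}, ...]. A call has 1 to 20 rows; each row is the pose to reach, as a shift and turn from the pose commanded when the call began, along the tool's axes at that moment; what a row does not reach only later rows make up. A row lasts 1/8 s, in which the tool goes at most 62.5 mm and 10.7 degrees, less where a joint would pass 70% of its speed; a pose out of reach is approached as far as the arm can. A call with a gripper value outside its range is refused whole. The fingers move at their own pace and stop on an object; "force" is the grip in N (left out, the last holds). Time passes only in rows, so rows that repeat a pose let the fingers close. It gives the time, the measured TCP pose, the force, the opening and the grip force at its end, in the units of the state.
- sensors.get_obs(): the state, without advancing time (a new reading comes with each control period).
- vision.read_camera(name): name is "side" or "top" or "wrist"; returns a dict with "image" (400x640x3 uint8, red, green, blue), "fx", "fy", "cx", "cy" (pixels), "k1" (the pictures are not rectified: a ray, as slopes to the right and down, at radius r is drawn at 1 + k1 r^2 times it, then the intrinsics apply), "R" (3x3) and "t" (3): a world point X has camera coordinates R X + t. Camera axes: x right, y down, z forward; pixel columns grow to the right and rows downward; lengths in m; the calibration is good to about 2 mm. A picture is of the moment at which its call begins. There is no depth.
- workorder.sign_off(): hands the job in; it is judged then, once.
The state is a dict: "time_s": time; "qpos": joint angles; "joint_velocities": joint speeds; "effort": joint torques, N m; "tool_pos": TCP position; "tool_rot": TCP orientation; "force": force on the tool from outside, world axes, zero at the start; "wrist_torque": the same for the moment, N m; "grip_width": finger opening in m; "grasp_force": force on a finger pad.
Only numpy, scipy, OpenCV 4.12 (cv2) and the standard library are available. Lean on these libraries where they do the work, as an engineer would, in place of code of your own. Each camera call takes 0.05 s, during which the arm holds its last target. There are 200 camera calls.

## Working session

There is one attempt and no reset: what is moved stays moved. The work goes in short steps, Python scripts to look and compute and a tool call to move; the robot and the scene stay as the last step left them, time stands still between calls to the robot, and variables do not carry over. Pictures are saved under pics/ and viewed, at most 17 in all, crops included, and the job is handed in when it is done.

Besides the shell and the picture viewer there is one more tool, called after "Call:" in YAML: its name, and indented under it one key for each argument. drive_tool: Moves the arm, as the interface text tells. Its arguments: {"type":"object","properties":{"moves":{"type":"array"},"force":{"type":"number"}},"required":["moves"]}

```bash
ls; mkdir -p pics; python3 - <<'E'
from cell import sensors, vision, workorder, env
import cv2
o=sensors.get_obs(); print(o); print(env.tip_extent)
for n in ["top","side","wrist"]:
    c=vision.read_camera(n); cv2.imwrite(f"pics/{n}0.png",c["image"][:,:,::-1]); print(n,{k:v for k,v in c.items() if k!="image"})
E
```

```text
pics
{'time_s': 0.0, 'qpos': array([-64.9693665 ,  18.43954538,  -4.01709703,  83.17504029,
         1.29482331,  78.53934227,  -3.25821925]), 'joint_velocities': array([ 0.02817943,  0.09630262, -0.10636988, -0.01724387, -0.04827339,
       -0.08403355,  0.05284823]), 'effort': array([ 8.22711245e-04, -4.91286671e+01, -4.03750464e-01, -3.12522984e+01,
       -6.41619391e-02,  4.36263671e-02,  1.68750671e-04]), 'tool_pos': array([0.2664962 , 0.59227399, 0.22945498]), 'tool_rot': array([-1.79891311e+02,  5.01015893e-03,  1.55782355e+02]), 'force': array([-1.01419812, -0.38260531,  0.47697279]), 'wrist_torque': array([ 0.03536544, -0.00246316, -0.03903237]), 'grasp_force': 0.0, 'grip_width': 0.08718559708345129}
0.008
top {'fx': 405.8784956214433, 'fy': 405.8784956214433, 'cx': 325.09277152415353, 'cy': 200.20667735050583, 'k1': 0.027459724891767925, 'R': array([[-0.06219846, -0.99805224,  0.00480408],
       [-0.97420848,  0.05966503, -0.21761874],
       [ 0.21690823, -0.01821573, -0.97602203]]), 't': array([0.03372039, 0.58065398, 0.95075168])}
side {'fx': 405.9245497165232, 'fy': 405.9245497165232, 'cx': 313.74909766585574, 'cy': 198.02399282034276, 'k1': -0.03225521275531104, 'R': array([[-0.97113119, -0.23835202,  0.00961921],
       [-0.13022765,  0.49594597, -0.85853267],
       [ 0.19986239, -0.83500054, -0.51266862]]), 't': array([0.58781754, 0.13809076, 0.92400137])}
wrist {'fx': 346.54610632922186, 'fy': 346.54610632922186, 'cx': 316.55442807947844, 'cy': 198.01756238461078, 'k1': -0.001600937454006406, 'R': array([[ 4.10755329e-01,  9.11745337e-01, -7.06624932e-04],
       [ 8.78118533e-01, -3.95397154e-01,  2.69386215e-01],
       [ 2.45332228e-01, -1.11272324e-01, -9.63031966e-01]]), 't': array([-0.65056606, -0.03236278,  0.38923008])}
```

View pics/top0.png

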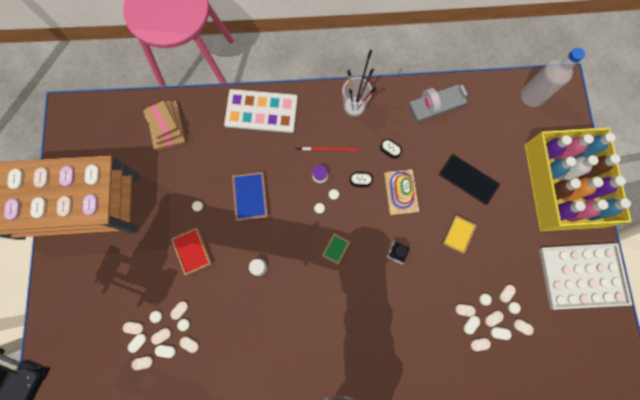

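View pics/side0.png

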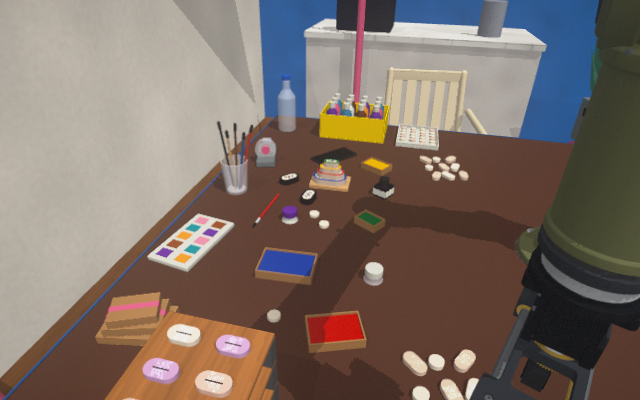

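The top view shows the stack at (402,190) and the boxes: blue (250,196), red (191,251), yellow (460,234), green (336,248). The ink bottle is at (399,251). The black-and-white pieces at (390,148) and (361,179) are not part of the stack. Next I'll measure these positions coarsely from the top and side views.

```bash
cat > h.py <<'E'
import numpy as np, cv2
from cell import sensors, vision, workorder, env
HS={'blue':[(105,130,60),(130,255,255)],'green':[(45,100,25),(85,255,255)],'yellow':[(18,140,110),(30,255,255)],'red':[(0,170,90),(6,255,255)]}
def mask(im,c):
    h=cv2.cvtColor(im,cv2.COLOR_RGB2HSV); m=cv2.inRange(h,*map(np.array,HS[c]))
    if c=='red': m|=cv2.inRange(h,np.array((174,170,90)),np.array((180,255,255)))
    return m
def ray(c,p):
    p=np.atleast_2d(np.float64(p)); d=np.c_[(p[:,0]-c['cx'])/c['fx'],(p[:,1]-c['cy'])/c['fy']]; u=d.copy()
    for _ in range(10): u=d/(1+c['k1']*(u**2).sum(1,keepdims=True))
    return -c['R'].T@c['t'], np.c_[u,np.ones(len(u))]@c['R']
def plane(c,p,z):
    o,d=ray(c,p); return o+d*((z-o[2])/d[:,2])[:,None]
def proj(c,X):
    X=np.atleast_2d(X)@c['R'].T+c['t']; u=X[:,:2]/X[:,2:]; u=u*(1+c['k1']*(u**2).sum(1,keepdims=True)); return u*[c['fx'],c['fy']]+[c['cx'],c['cy']]
def tri(c1,p1,c2,p2):
    A=[];b=[]
    for c,p in((c1,p1),(c2,p2)):
        o,d=ray(c,p); d=d[0]/np.linalg.norm(d); P=np.eye(3)-np.outer(d,d); A.append(P); b.append(P@o)
    return np.linalg.lstsq(np.vstack(A),np.hstack(b),rcond=None)[0]
def blobs(m,amin=40):
    cs,_=cv2.findContours(m,cv2.RETR_EXTERNAL,cv2.CHAIN_APPROX_NONE)
    return sorted([k[:,0,:] for k in cs if cv2.contourArea(k)>amin],key=lambda k:-cv2.contourArea(k))
def rect(c,k,z):
    """contour -> (centre xy, long, short mm, long-axis angle deg) on plane z; hull rectangle"""
    P=plane(c,k,z)[:,:2]*1000; (cx,cy),(w,h),a=cv2.minAreaRect(P.astype(np.float32))
    if w<h: w,h,a=h,w,a+90
    return np.round([cx,cy,w,h,(a+90)%180-90],1)
def toolmat():
    from scipy.spatial.transform import Rotation as Ro
    o=sensors.get_obs(); return Ro.from_euler('xyz',o['tool_rot'],degrees=True).as_matrix(),o['tool_pos'],o
E
python3 - <<'E'
from h import *
T,S,W=[vision.read_camera(n) for n in("top","side","wrist")]
for c in HS:
    for n,C in(("top",T),("side",S)):
        for k in blobs(mask(C['image'],c))[:5]:
            print(c,n,k.mean(0).round(),cv2.contourArea(k),rect(C,k,.016))
R,t,o=toolmat(); cam=-W['R'].T@W['t']; print("cam in tool",R.T@(cam-t), "axes",(W['R']@R).round(3))
E
```

```text
blue top [249. 196.] 975.0 [616.9 194.8 108.4  67.8   3.8]
blue top [576.  54.] 138.0 [ 968.8 -736.    45.1   31.3  -49.2]
blue side [554.  62.] 8399.5 [ -892.4 -4795.   8304.8  1365.7    72. ]
blue side [290.  55.] 4863.0 [ 1392.6 -3359.9  5357.2  1188.7   -70.3]
blue side [439.  11.] 1915.5 [  265.  -5548.3  3407.7  1317.2    83.9]
blue side [287. 263.] 947.5 [618.7 192.  111.1  66.1   3.6]
blue side [ 78. 321.] 142.5 [938.6 404.5 407.3   4.4 -89.9]
green top [336. 248.] 288.0 [465.1 -22.   55.   37.5 -30.7]
green side [595.  68.] 172.5 [ -771.3 -2244.9  1472.6    56.     72. ]
green side [370. 218.] 125.0 [466.6 -25.7  53.1  32.4 -31.5]
yellow top [568. 182.] 3015.0 [ 6.133e+02 -6.628e+02  2.728e+02  2.352e+02  3.000e-01]
yellow top [459. 234.] 579.5 [ 482.9 -342.    77.4   53.5  -30.9]
yellow top [611. 195.] 110.5 [ 555.3 -745.2   81.8   26.7  -67.6]
yellow top [611. 172.] 95.5 [ 618.5 -759.2   56.9   25.6  -59.2]
yellow top [607. 151.] 76.5 [ 677.9 -761.6   53.3   23.5  -53. ]
yellow side [354. 124.] 1624.5 [ 623.7 -732.4  443.3  285.4  -87.4]
yellow side [376. 164.] 138.0 [ 485.1 -346.2   77.7   52.1  -29.9]
yellow side [556. 354.] 56.0 [105.7 311.1  45.3  10.4 -18.5]
yellow side [182. 258.] 51.0 [845.8 235.4  22.9  20.3  -9.7]
red top [190. 251.] 792.5 [481.5 346.2  91.4  59.2  20.9]
red top [334. 149.] 53.5 [731.9 -37.2 121.3   5.7  86.5]
red side [334. 328.] 1270.0 [482.9 344.   93.8  59.   20.8]
red side [269. 205.] 52.5 [732.4 -24.2 126.4   8.2  86. ]
cam in tool [ 0.07341343  0.00105908 -0.15340336] axes [[-0.     1.    -0.001]
 [-0.963 -0.001 -0.269]
 [-0.269  0.001  0.963]]
```

View pics/wrist0.png

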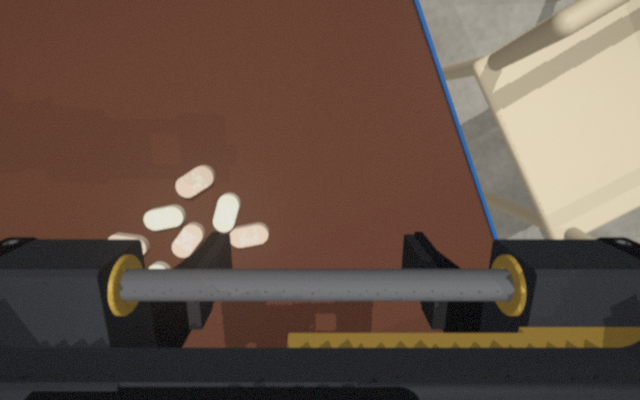

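```bash
cat >> h.py <<'E'
def go(x,y,z,yaw):
    """print shift (mm, tool axes) and rz from the present pose to TCP x,y,z (m), tool pointing down at yaw (deg, mod 180)"""
    from scipy.spatial.transform import Rotation as Ro
    R,t,o=toolmat(); d=R.T@(np.array([x,y,z])-t)*1000
    for yw in(yaw,yaw+180):
        r=(R.T@Ro.from_euler('xyz',[180,0,yw],degrees=True).as_matrix()); rv=Ro.from_matrix(r).as_rotvec()
        print("to",x,y,z,round(yw),"shift",d.round(1),"rot",rv.round(3),"deg",np.degrees(rv[2]).round(),"j7",o['qpos'][6].round())
E
python3 - <<'E'
from h import *
T,S=[vision.read_camera(n) for n in("top","side")]
def ctr(C,c,near):
    k=min(blobs(mask(C['image'],c)),key=lambda k:np.linalg.norm(k.mean(0)-near)); m=cv2.moments(k.reshape(-1,1,2)); return [m['m10']/m['m00'],m['m01']/m['m00']]
for c,a,b in(('blue',(250,196),(287,263)),('red',(190,251),(334,330)),('yellow',(459,234),(376,165)),('green',(336,248),(370,218))):
    print(c,(tri(T,ctr(T,c,a),S,ctr(S,c,b))*1000).round(1))
print("stack",plane(T,(404,188),.076),plane(T,(402,192),.02),"bottle",plane(T,(399,252),.03))
k=T['image'][160:230,370:435]; cv2.imwrite('pics/stk.png',cv2.resize(k,None,fx=8,fy=8,interpolation=cv2.INTER_CUBIC)[:,:,::-1])
go(.63,-.10,.23,-90);go(.58,-.17,.23,0)
E
```

```text
blue [616.8 194.8  17.1]
red [481.9 346.1  16.8]
yellow [ 483.  -340.8   18.5]
green [465.  -21.8  18.2]
stack [[ 0.59796743 -0.19962642  0.076     ]] [[ 0.60105401 -0.20563423  0.02      ]] bottle [[ 0.44472626 -0.17985017  0.03      ]]
to 0.63 -0.1 0.23 -90 shift [-6.155e+02 -4.826e+02  5.000e-01] rot [-0.    -0.    -1.994] deg -114.0 j7 -3.0
to 0.63 -0.1 0.23 90 shift [-6.155e+02 -4.826e+02  5.000e-01] rot [-0.     0.     1.148] deg 66.0 j7 -3.0
to 0.58 -0.17 0.23 0 shift [-598.6 -567.     0.6] rot [-0.     0.     2.719] deg 156.0 j7 -3.0
to 0.58 -0.17 0.23 180 shift [-598.6 -567.     0.6] rot [-0.    -0.    -0.423] deg -24.0 j7 -3.0
```

View pics/stk.png

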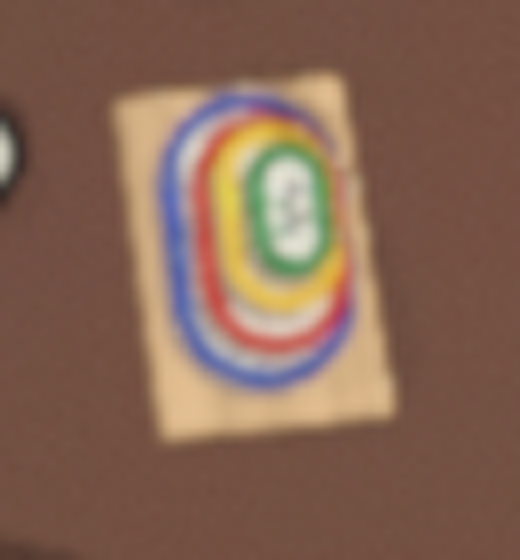

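The crop shows a single stack on the board: green over yellow over red over blue, long axis about 8° off world x. The box floors triangulate to z of about 17-18 mm, as expected for 16. I'm moving so the wrist camera looks at the stack.

Call:
drive_tool:
  moves:
    - {"x": -686,"y": -566,"z": 0,"rz": -0.51,"fingers": -1}
    - {"x": -686,"y": -566,"z": 0,"rz": -0.51,"fingers": -1}
    - {"x": -686,"y": -566,"z": 0,"rz": -0.51,"fingers": -1}
    - {"x": -686,"y": -566,"z": 0,"rz": -0.51,"fingers": -1}
    - {"x": -686,"y": -566,"z": 0,"rz": -0.51,"fingers": -1}
    - {"x": -686,"y": -566,"z": 0,"rz": -0.51,"fingers": -1}
    - {"x": -686,"y": -566,"z": 0,"rz": -0.51,"fingers": -1}
    - {"x": -686,"y": -566,"z": 0,"rz": -0.51,"fingers": -1}
    - {"x": -686,"y": -566,"z": 0,"rz": -0.51,"fingers": -1}
    - {"x": -686,"y": -566,"z": 0,"rz": -0.51,"fingers": -1}
    - {"x": -686,"y": -566,"z": 0,"rz": -0.51,"fingers": -1}
    - {"x": -686,"y": -566,"z": 0,"rz": -0.51,"fingers": -1}
    - {"x": -686,"y": -566,"z": 0,"rz": -0.51,"fingers": -1}
    - {"x": -686,"y": -566,"z": 0,"rz": -0.51,"fingers": -1}
    - {"x": -686,"y": -566,"z": 0,"rz": -0.51,"fingers": -1}
    - {"x": -686,"y": -566,"z": 0,"rz": -0.51,"fingers": -1}
    - {"x": -686,"y": -566,"z": 0,"rz": -0.51,"fingers": -1}
    - {"x": -686,"y": -566,"z": 0,"rz": -0.51,"fingers": -1}

```text
invalid input at $.moves[0]: expected keys x, y, z, rx, ry, rz, fingers
```

```bash
cat >> h.py <<'E'
def layers(C,roi=None,tops=dict(green=.076,yellow=.060,red=.044,blue=.028)):
    im=C['image'].copy()
    if roi is None:
        p=proj(C,[[.600,-.202,.04]])[0]; roi=[int(v) for v in(max(p[0]-90,0),max(p[1]-100,0),p[0]+90,p[1]+90)]
    q=np.zeros_like(im); q[roi[1]:roi[3],roi[0]:roi[2]]=im[roi[1]:roi[3],roi[0]:roi[2]]
    out={}
    for c,z in tops.items():
        b=blobs(mask(q,c),30)
        if b:
            k=np.vstack(b) if c!='green' else b[0]
            out[c]=k; print(c,len(b),rect(C,k,z))
    return out
E
python3 - <<'E'
from h import *
R,t,o=toolmat(); print(o['time_s'],t,o['tool_rot'],o['qpos'])
W=vision.read_camera('wrist'); cv2.imwrite('pics/w1.png',W['image'][:,:,::-1]); layers(W)
E
```

```text
0.4 [0.26670155 0.59269477 0.23040093] [-1.79986685e+02  2.54981542e-03  1.55776864e+02] [-64.96818592  18.40006596  -4.01547662  83.11816701   1.29420562
  78.54018481  -3.25960366]
```

View pics/w1.png

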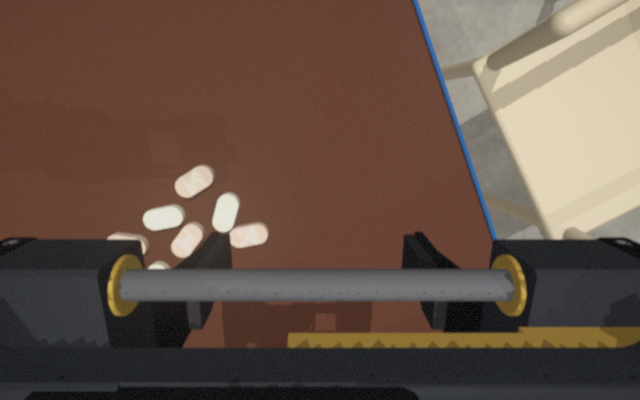

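The call was refused because every row needs all seven keys, so the picture is unchanged. I'm sending it again with the full rows.

Call:
drive_tool:
  moves:
    - {"x": -686,"y": -566,"z": 0,"rx": 0,"ry": 0,"rz": -0.51,"fingers": -1}
    - {"x": -686,"y": -566,"z": 0,"rx": 0,"ry": 0,"rz": -0.51,"fingers": -1}
    - {"x": -686,"y": -566,"z": 0,"rx": 0,"ry": 0,"rz": -0.51,"fingers": -1}
    - {"x": -686,"y": -566,"z": 0,"rx": 0,"ry": 0,"rz": -0.51,"fingers": -1}
    - {"x": -686,"y": -566,"z": 0,"rx": 0,"ry": 0,"rz": -0.51,"fingers": -1}
    - {"x": -686,"y": -566,"z": 0,"rx": 0,"ry": 0,"rz": -0.51,"fingers": -1}
    - {"x": -686,"y": -566,"z": 0,"rx": 0,"ry": 0,"rz": -0.51,"fingers": -1}
    - {"x": -686,"y": -566,"z": 0,"rx": 0,"ry": 0,"rz": -0.51,"fingers": -1}
    - {"x": -686,"y": -566,"z": 0,"rx": 0,"ry": 0,"rz": -0.51,"fingers": -1}
    - {"x": -686,"y": -566,"z": 0,"rx": 0,"ry": 0,"rz": -0.51,"fingers": -1}
    - {"x": -686,"y": -566,"z": 0,"rx": 0,"ry": 0,"rz": -0.51,"fingers": -1}
    - {"x": -686,"y": -566,"z": 0,"rx": 0,"ry": 0,"rz": -0.51,"fingers": -1}
    - {"x": -686,"y": -566,"z": 0,"rx": 0,"ry": 0,"rz": -0.51,"fingers": -1}
    - {"x": -686,"y": -566,"z": 0,"rx": 0,"ry": 0,"rz": -0.51,"fingers": -1}
    - {"x": -686,"y": -566,"z": 0,"rx": 0,"ry": 0,"rz": -0.51,"fingers": -1}
    - {"x": -686,"y": -566,"z": 0,"rx": 0,"ry": 0,"rz": -0.51,"fingers": -1}
    - {"x": -686,"y": -566,"z": 0,"rx": 0,"ry": 0,"rz": -0.51,"fingers": -1}
    - {"x": -686,"y": -566,"z": 0,"rx": 0,"ry": 0,"rz": -0.51,"fingers": -1}

```text
time_s: 2.7
tool_pos: [0.6603, -0.2024, 0.231]
tool_rot: [179.9, 0.0, -174.8]
force: [0.1, -1.0, -0.4]
grip_width: 0.0872
grasp_force: 0.0
```

```bash
python3 - <<'E'
from h import *
R,t,o=toolmat(); print(o['time_s'],t,o['tool_rot'],o['qpos'])
W=vision.read_camera('wrist'); cv2.imwrite('pics/w2.png',W['image'][:,:,::-1]); layers(W)
E
```

```text
2.7 [ 0.6602914  -0.20243776  0.23101854] [ 1.79923974e+02  4.87772945e-02 -1.74834842e+02] [ -5.97511307  24.97406411  29.32809472  77.53785823 -12.19214209
  80.56522788 118.20557783]
green 1 [ 6.042e+02 -2.027e+02  4.030e+01  2.370e+01  1.000e-01]
yellow 1 [ 606.6 -202.1   59.9   36.9    0.9]
red 1 [ 6.051e+02 -2.029e+02  7.580e+01  4.510e+01 -3.000e-01]
blue 2 [ 6.070e+02 -2.013e+02  9.570e+01  5.570e+01  4.000e-01]
```

View pics/w2.png

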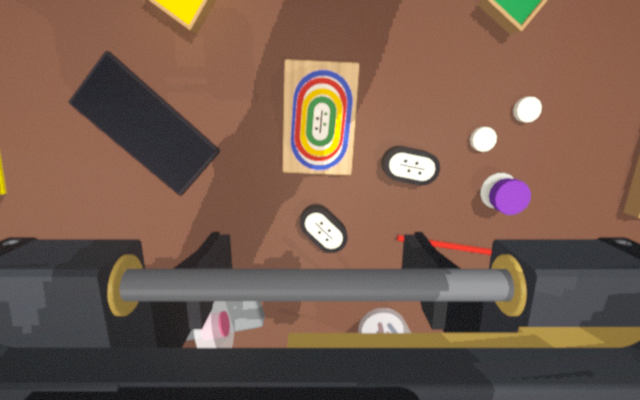

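The wrist view shows the stack at (320,118) on its board, with the black-rimmed pieces at (411,165) and (323,229) standing apart. I'll check the angle and the heights against the top and side views.

```bash
python3 - <<'E'
from h import *
W,T,S=[vision.read_camera(n) for n in("wrist","top","side")]
L={}
for n,C in(('w',W),('t',T),('s',S)):
    p=proj(C,[[.604,-.202,.04]])[0]; r=90 if n=='w' else 30
    L[n]=layers(C,[int(v) for v in(p[0]-r,p[1]-r,p[0]+r,p[1]+r)])
ctr=lambda k: cv2.minEnclosingCircle(k)[0]
for c in L['w']:
    for n,C in(('t',T),('s',S)):
        if c in L[n]: print(c,n,(tri(W,ctr(L['w'][c]),C,ctr(L[n][c]))*1000).round(1))
    P=plane(W,L['w'][c],.05)[:,:2]; u=np.linalg.svd(P-P.mean(0))[2][0]; print('pca deg',np.degrees(np.arctan(u[1]/u[0])).round(1))
h=cv2.cvtColor(W['image'],cv2.COLOR_RGB2HSV)[:,:,:]; m=(W['image'][:,:,0]>140).astype(np.uint8)*255; m[:40]=0;m[190:]=0;m[:,:260]=0;m[:,375:]=0
k=blobs(m); print('board',rect(W,k[0],.012))
E
```

```text
green 1 [ 6.044e+02 -2.027e+02  3.980e+01  2.360e+01  2.000e-01]
yellow 1 [ 607.  -202.1   60.4   36.8    3.3]
red 1 [ 6.051e+02 -2.029e+02  7.580e+01  4.510e+01 -3.000e-01]
blue 1 [ 607.  -201.1   95.8   55.8    1.6]
pca deg 0.2
pca deg 1.0
pca deg -0.3
pca deg 1.7
board [ 613.2 -192.6  134.5  101.5    5.1]
```

Call:
drive_tool:
  moves:
    - {"x": 5,"y": 0,"z": 61,"rx": 0,"ry": 0,"rz": 0.09,"fingers": -1}
    - {"x": 5,"y": 0,"z": 61,"rx": 0,"ry": 0,"rz": 0.09,"fingers": -1}
    - {"x": 5,"y": 0,"z": 61,"rx": 0,"ry": 0,"rz": 0.09,"fingers": -1}
    - {"x": 5,"y": 0,"z": 61,"rx": 0,"ry": 0,"rz": 0.09,"fingers": -1}

```text
time_s: 3.4
tool_pos: [0.6568, -0.2058, 0.1725]
tool_rot: [-179.9, 0.2, 179.9]
force: [0.4, 0.8, 0.7]
grip_width: 0.0868
grasp_force: 0.0
```

```bash
cat > st.py <<'E'
import pickle,sys
from h import *
W=vision.read_camera('wrist'); L=layers(W)
ctr=lambda k: cv2.minAreaRect(k)[0]
try:
    W0,L0=pickle.load(open('prev.pkl','rb'))
    for c in L: print('tri',c,(tri(W0,ctr(L0[c]),W,ctr(L[c]))*1000).round(1))
except Exception as e: print(e)
pickle.dump((W,L),open('prev.pkl','wb'))
E
python3 - <<'E'
from h import *
import pickle
# far view kept from the saved picture w2, camera pose = present one minus the move is unknown: rebuild from tool pose
W=vision.read_camera('wrist'); R,t,o=toolmat(); print(t,o['tool_rot'])
from scipy.spatial.transform import Rotation as Ro
R0=Ro.from_euler('xyz',[179.924,.049,-174.835],degrees=True).as_matrix(); t0=np.array([.66029,-.20244,.23102])
A=W['R']@R; cam=R.T@(-W['R'].T@W['t']-t)
W0=dict(W,image=cv2.imread('pics/w2.png')[:,:,::-1].copy(),R=A@R0.T); W0['t']=-W0['R']@(R0@cam+t0)
pickle.dump((W0,layers(W0)),open('prev.pkl','wb'))
exec(open('st.py').read())
g=rect(W,L['green'],.076); go(g[0]/1000,g[1]/1000,.074,180+g[4])
E
```

```text
[ 0.65657738 -0.20581488  0.17221341] [-179.9446198     0.22783761  179.88420142]
green 1 [ 6.043e+02 -2.027e+02  4.030e+01  2.370e+01  1.000e-01]
yellow 1 [ 606.8 -202.    60.    36.9    0.9]
red 1 [ 6.053e+02 -2.029e+02  7.590e+01  4.520e+01 -3.000e-01]
blue 2 [ 6.072e+02 -2.013e+02  9.580e+01  5.570e+01  4.000e-01]
green 1 [ 6.043e+02 -2.026e+02  4.050e+01  2.370e+01 -1.000e-01]
yellow 1 [ 606.5 -202.3   60.4   36.6    1.1]
red 1 [ 6.052e+02 -2.029e+02  7.610e+01  4.530e+01  2.000e-01]
blue 1 [ 6.070e+02 -2.018e+02  9.540e+01  5.680e+01 -1.000e-01]
tri green [ 604.3 -202.5   70.5]
tri yellow [ 606.9 -201.8   44.2]
tri red [ 604.6 -202.9   33.3]
tri blue [ 605.6 -201.4   20.5]
to 0.6043 -0.2026 0.074 180 shift [52.4  3.1 97.6] rot [-0.001  0.003 -0.   ] deg -0.0 j7 114.0
to 0.6043 -0.2026 0.074 360 shift [52.4  3.1 97.6] rot [5.000e-03 1.000e-03 3.141e+00] deg 180.0 j7 114.0
```

Both wrist views agree at the assumed heights: green centre is at (604.3, -202.6), yaw 0. The triangulated height, 70 ± 6 mm, fits 76. Going down to grasp green.

Call:
drive_tool:
  moves:
    - {"x": 52,"y": 3,"z": 40,"rx": 0,"ry": 0,"rz": 0,"fingers": -0.3}
    - {"x": 52,"y": 3,"z": 50,"rx": 0,"ry": 0,"rz": 0,"fingers": -0.3}
    - {"x": 52,"y": 3,"z": 75,"rx": 0,"ry": 0,"rz": 0,"fingers": -0.3}
    - {"x": 52,"y": 3,"z": 97,"rx": 0,"ry": 0,"rz": 0,"fingers": -0.3}
    - {"x": 52,"y": 3,"z": 97,"rx": 0,"ry": 0,"rz": 0,"fingers": -0.3}
    - {"x": 52,"y": 3,"z": 97,"rx": 0,"ry": 0,"rz": 0,"fingers": -0.3}

```text
time_s: 4.25
tool_pos: [0.6044, -0.2026, 0.0741]
tool_rot: [-180.0, 0.1, 179.9]
force: [-0.2, 1.2, 0.3]
grip_width: 0.0568
grasp_force: 0.0
```

```bash
python3 - <<'E'
from h import *
R,t,o=toolmat(); print(o['time_s'],t,o['force']); go(.6043,-.2026,.074,180)
E
```

```text
4.25 [ 0.6043689  -0.20261073  0.07407051] [-0.22866829  1.15068728  0.31278048]
to 0.6043 -0.2026 0.074 180 shift [0.1 0.  0.1] rot [-0.001  0.002 -0.003] deg -0.0 j7 116.0
to 0.6043 -0.2026 0.074 360 shift [0.1 0.  0.1] rot [4.000e-03 1.000e-03 3.139e+00] deg 180.0 j7 116.0
```

Exactly on target. Closing, then lifting.

Call:
drive_tool:
  force: 15
  moves:
    - {"x": 0,"y": 0,"z": 0,"rx": 0,"ry": 0,"rz": 0,"fingers": 1}
    - {"x": 0,"y": 0,"z": 0,"rx": 0,"ry": 0,"rz": 0,"fingers": 1}
    - {"x": 0,"y": 0,"z": 0,"rx": 0,"ry": 0,"rz": 0,"fingers": 1}
    - {"x": 0,"y": 0,"z": 0,"rx": 0,"ry": 0,"rz": 0,"fingers": 1}
    - {"x": 0,"y": 0,"z": 0,"rx": 0,"ry": 0,"rz": 0,"fingers": 1}
    - {"x": 0,"y": 0,"z": 0,"rx": 0,"ry": 0,"rz": 0,"fingers": 1}

```text
time_s: 5.0
tool_pos: [0.6032, -0.2021, 0.0727]
tool_rot: [180.0, 0.0, 179.8]
force: [-1.2, 0.4, 2.0]
grip_width: 0.0257
grasp_force: 15.0
```

Call:
drive_tool:
  moves:
    - {"x": 0,"y": 0,"z": -10,"rx": 0,"ry": 0,"rz": 0,"fingers": 1}
    - {"x": 0,"y": 0,"z": -40,"rx": 0,"ry": 0,"rz": 0,"fingers": 1}
    - {"x": 0,"y": 0,"z": -70,"rx": 0,"ry": 0,"rz": 0,"fingers": 1}
    - {"x": 30,"y": 50,"z": -80,"rx": 0,"ry": 0,"rz": 0.18,"fingers": 1}
    - {"x": 60,"y": 100,"z": -80,"rx": 0,"ry": 0,"rz": 0.36,"fingers": 1}
    - {"x": 88,"y": 149,"z": -80,"rx": 0,"ry": 0,"rz": 0.541,"fingers": 1}
    - {"x": 88,"y": 149,"z": -80,"rx": 0,"ry": 0,"rz": 0.541,"fingers": 1}
    - {"x": 88,"y": 149,"z": -80,"rx": 0,"ry": 0,"rz": 0.541,"fingers": 1}
    - {"x": 88,"y": 149,"z": -80,"rx": 0,"ry": 0,"rz": 0.541,"fingers": 1}

```text
time_s: 6.12
tool_pos: [0.516, -0.0539, 0.153]
tool_rot: [180.0, 0.1, 148.8]
force: [1.1, 0.8, -0.9]
grip_width: 0.0259
grasp_force: 15.0
```

```bash
cat > bx.py <<'E'
import sys
from h import *
c=sys.argv[1]; B=dict(green=(.465,-.022),yellow=(.483,-.341),red=(.482,.346),blue=(.617,.195))[c]; r=int(sys.argv[2])
R,t,o=toolmat(); print(o['time_s'],t,o['tool_rot'],o['qpos'].round(),o['grip_width'],o['grasp_force'])
W=vision.read_camera('wrist'); im=W['image']; cv2.imwrite(f'pics/b_{c}_{r}.png',im[:,:,::-1])
m=mask(im,c); p=proj(W,[[*B,.016]])[0]; print('expected px',p.round())
b=min(blobs(m,100),key=lambda k:np.linalg.norm(k.mean(0)-p)); q=rect(W,b,.016); print('px',b.min(0),b.max(0),q)
go(q[0]/1000,q[1]/1000,.031,180+q[4])
E
python3 bx.py green 0
```

```text
6.125 [ 0.51598358 -0.05392308  0.1529942 ] [1.79992688e+02 5.38499331e-02 1.48798495e+02] [-27.   6.  31. 108.  -3.  67.  65.] 0.02586359989318603 14.999872175976634
expected px [316. 118.]
px [295  81] [343 152] [465.7 -19.7  56.7  39.  -31.9]
to 0.4657 -0.0197 0.031 148 shift [ 61.    3.4 121.8] rot [-0.     0.001  0.012] deg 1.0 j7 65.0
to 0.4657 -0.0197 0.031 328 shift [ 61.    3.4 121.8] rot [-1.00e-03 -0.00e+00 -3.13e+00] deg -179.0 j7 65.0
```

View pics/b_green_0.png

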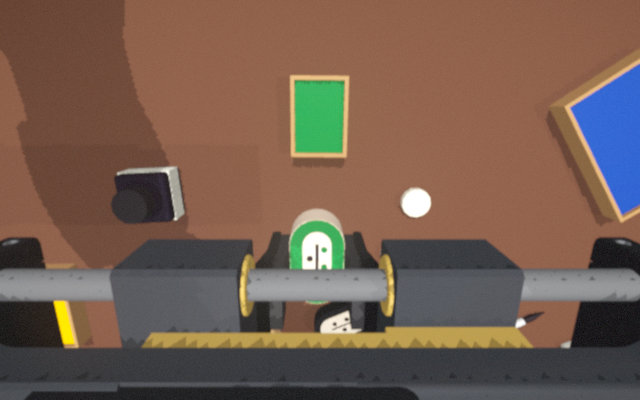

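The box is at (320,116), the plaque is held at (316,255), and the bottle is clear at (147,195). Laying green in.

Call:
drive_tool:
  moves:
    - {"x": 61,"y": 3,"z": 30,"rx": 0,"ry": 0,"rz": 0.012,"fingers": 1}
    - {"x": 61,"y": 3,"z": 60,"rx": 0,"ry": 0,"rz": 0.012,"fingers": 1}
    - {"x": 61,"y": 3,"z": 95,"rx": 0,"ry": 0,"rz": 0.012,"fingers": 1}
    - {"x": 61,"y": 3,"z": 110,"rx": 0,"ry": 0,"rz": 0.012,"fingers": 1}
    - {"x": 61,"y": 3,"z": 116,"rx": 0,"ry": 0,"rz": 0.012,"fingers": 1}
    - {"x": 61,"y": 3,"z": 120,"rx": 0,"ry": 0,"rz": 0.012,"fingers": 1}
    - {"x": 61,"y": 3,"z": 122,"rx": 0,"ry": 0,"rz": 0.012,"fingers": 1}
    - {"x": 61,"y": 3,"z": 122,"rx": 0,"ry": 0,"rz": 0.012,"fingers": 1}

```text
time_s: 7.18
tool_pos: [0.4654, -0.0187, 0.031]
tool_rot: [180.0, 0.0, 148.2]
force: [-0.7, 1.4, 0.4]
grip_width: 0.026
grasp_force: 15.0
```

Call:
drive_tool:
  moves:
    - {"x": 0,"y": 0,"z": 1,"rx": 0,"ry": 0,"rz": 0,"fingers": 1}
    - {"x": 0,"y": 0,"z": 2,"rx": 0,"ry": 0,"rz": 0,"fingers": 1}
    - {"x": 0,"y": 0,"z": 2,"rx": 0,"ry": 0,"rz": 0,"fingers": 1}

```text
time_s: 7.55
tool_pos: [0.465, -0.0187, 0.0287]
tool_rot: [180.0, 0.0, 148.2]
force: [0.0, 0.2, 0.1]
grip_width: 0.0261
grasp_force: 15.0
```

Under 2 mm to the floor and the tips are just above the rim, so I'm releasing and lifting.

Call:
drive_tool:
  moves:
    - {"x": 0,"y": 0,"z": 0,"rx": 0,"ry": 0,"rz": 0,"fingers": 0}
    - {"x": 0,"y": 0,"z": 0,"rx": 0,"ry": 0,"rz": 0,"fingers": 0}
    - {"x": 0,"y": 0,"z": 0,"rx": 0,"ry": 0,"rz": 0,"fingers": 0}
    - {"x": 0,"y": 0,"z": -30,"rx": 0,"ry": 0,"rz": 0,"fingers": 0}
    - {"x": -30,"y": 0,"z": -80,"rx": 0,"ry": 0,"rz": 0,"fingers": -1}
    - {"x": -61,"y": -3,"z": -125,"rx": 0,"ry": 0,"rz": 0,"fingers": -1}
    - {"x": -61,"y": -3,"z": -125,"rx": 0,"ry": 0,"rz": 0,"fingers": -1}
    - {"x": -61,"y": -3,"z": -125,"rx": 0,"ry": 0,"rz": 0,"fingers": -1}

```text
time_s: 8.55
tool_pos: [0.5143, -0.0532, 0.1527]
tool_rot: [-180.0, -0.1, 148.2]
force: [-0.9, 0.1, -1.7]
grip_width: 0.0757
grasp_force: 0.0
```

```bash
python3 - <<'E'
from h import *
W=vision.read_camera('wrist'); cv2.imwrite('pics/g1.png',W['image'][60:180,240:400,::-1].repeat(4,0).repeat(4,1))
h=cv2.cvtColor(W['image'],cv2.COLOR_RGB2HSV); m=((h[:,:,1]<90)&(h[:,:,2]>120)).astype(np.uint8)*255; m[:60]=0;m[180:]=0;m[:,:285]=0;m[:,355:]=0
k=blobs(m,20); print([(j.mean(0),rect(W,j,.032)) for j in k])
go(.665,-.202,.155,180)
E
```

```text
[(array([320.83333333, 120.        ]), array([466.1, -18.1,  33.3,  14.6, -31.3])), (array([324.83050847, 145.6440678 ]), array([483.8, -25.4,  20.8,   6.4,  75.8]))]
to 0.665 -0.202 0.155 180 shift [-207.2  -46.9   -3.4] rot [-0.    -0.003 -0.555] deg -32.0 j7 64.0
to 0.665 -0.202 0.155 360 shift [-207.2  -46.9   -3.4] rot [-4.000e-03  1.000e-03  2.586e+00] deg 148.0 j7 64.0
```

View pics/g1.png

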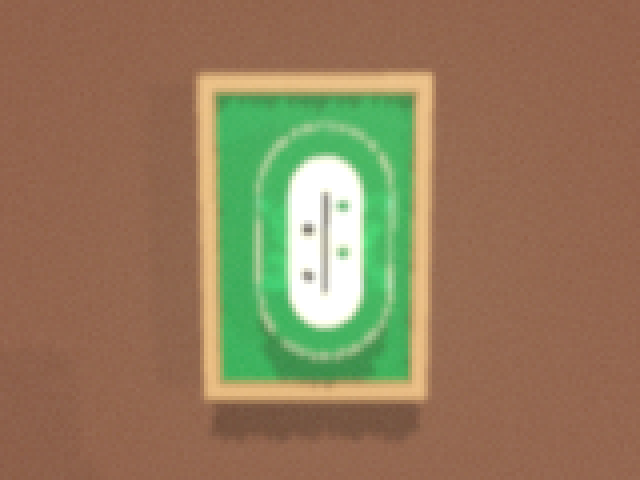

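Green lies flat and straight in its box, centred to about 2 mm. Back to the stack for yellow.

Call:
drive_tool:
  moves:
    - {"x": -50,"y": -11,"z": -8,"rx": 0,"ry": 0,"rz": -0.14,"fingers": -1}
    - {"x": -105,"y": -23,"z": -8,"rx": 0,"ry": 0,"rz": -0.28,"fingers": -1}
    - {"x": -155,"y": -35,"z": -5,"rx": 0,"ry": 0,"rz": -0.42,"fingers": -1}
    - {"x": -207,"y": -47,"z": -3,"rx": 0,"ry": 0,"rz": -0.555,"fingers": -1}
    - {"x": -207,"y": -47,"z": -3,"rx": 0,"ry": 0,"rz": -0.555,"fingers": -1}
    - {"x": -207,"y": -47,"z": -3,"rx": 0,"ry": 0,"rz": -0.555,"fingers": -1}
    - {"x": -207,"y": -47,"z": -3,"rx": 0,"ry": 0,"rz": -0.555,"fingers": -1}

```text
time_s: 9.48
tool_pos: [0.6656, -0.2006, 0.1565]
tool_rot: [179.9, -0.0, -180.0]
force: [0.5, -0.6, -0.2]
grip_width: 0.0869
grasp_force: 0.0
```

```bash
python3 - <<'E'
from h import *
R,t,o=toolmat(); print(o['time_s'],t)
W=vision.read_camera('wrist'); L=layers(W); g=rect(W,L['yellow'],.060); go(g[0]/1000,g[1]/1000,.058,180+g[4])
E
```

```text
9.475 [ 0.66556898 -0.200646    0.15645214]
yellow 1 [ 606.5 -202.4   60.7   36.3    0.9]
red 1 [ 604.8 -202.9   75.9   45.5   -0. ]
blue 1 [ 6.070e+02 -2.011e+02  9.610e+01  5.600e+01  1.000e-01]
to 0.6065 -0.2024 0.058 181 shift [59.3 -1.7 98.8] rot [ 0.001  0.    -0.015] deg -1.0 j7 115.0
to 0.6065 -0.2024 0.058 361 shift [59.3 -1.7 98.8] rot [ 0.000e+00 -2.000e-03  3.127e+00] deg 179.0 j7 115.0
```

Call:
drive_tool:
  force: 15
  moves:
    - {"x": 59,"y": -2,"z": 30,"rx": 0,"ry": 0,"rz": -0.015,"fingers": -0.5}
    - {"x": 59,"y": -2,"z": 55,"rx": 0,"ry": 0,"rz": -0.015,"fingers": -0.5}
    - {"x": 59,"y": -2,"z": 80,"rx": 0,"ry": 0,"rz": -0.015,"fingers": -0.5}
    - {"x": 59,"y": -2,"z": 98,"rx": 0,"ry": 0,"rz": -0.015,"fingers": -0.5}
    - {"x": 59,"y": -2,"z": 98,"rx": 0,"ry": 0,"rz": -0.015,"fingers": -0.5}
    - {"x": 59,"y": -2,"z": 98,"rx": 0,"ry": 0,"rz": -0.015,"fingers": -0.5}
    - {"x": 59,"y": -2,"z": 98,"rx": 0,"ry": 0,"rz": -0.015,"fingers": 1}
    - {"x": 59,"y": -2,"z": 98,"rx": 0,"ry": 0,"rz": -0.015,"fingers": 1}
    - {"x": 59,"y": -2,"z": 98,"rx": 0,"ry": 0,"rz": -0.015,"fingers": 1}
    - {"x": 59,"y": -2,"z": 98,"rx": 0,"ry": 0,"rz": -0.015,"fingers": 1}
    - {"x": 59,"y": -2,"z": 98,"rx": 0,"ry": 0,"rz": -0.015,"fingers": 1}
    - {"x": 59,"y": -2,"z": 98,"rx": 0,"ry": 0,"rz": -0.015,"fingers": 1}

```text
time_s: 11.02
tool_pos: [0.6073, -0.2046, 0.0587]
tool_rot: [180.0, 0.0, -179.2]
force: [0.1, 0.1, 2.1]
grip_width: 0.0365
grasp_force: 15.0
```

```bash
python3 - <<'E'
from h import *
R,t,o=toolmat(); print(o['time_s'],t); go(.534,-.372,.155,149)
E
```

```text
11.025 [ 0.60726805 -0.20456335  0.05871714]
to 0.534 -0.372 0.155 149 shift [  75.6 -166.4  -96.3] rot [0.    0.    0.555] deg 32.0 j7 119.0
to 0.534 -0.372 0.155 329 shift [  75.6 -166.4  -96.3] rot [-0.     0.    -2.586] deg -148.0 j7 119.0
```

Call:
drive_tool:
  moves:
    - {"x": 0,"y": 0,"z": -10,"rx": 0,"ry": 0,"rz": 0,"fingers": 1}
    - {"x": 0,"y": 0,"z": -40,"rx": 0,"ry": 0,"rz": 0,"fingers": 1}
    - {"x": 0,"y": 0,"z": -80,"rx": 0,"ry": 0,"rz": 0,"fingers": 1}
    - {"x": 25,"y": -55,"z": -96,"rx": 0,"ry": 0,"rz": 0.18,"fingers": 1}
    - {"x": 50,"y": -110,"z": -96,"rx": 0,"ry": 0,"rz": 0.36,"fingers": 1}
    - {"x": 76,"y": -166,"z": -96,"rx": 0,"ry": 0,"rz": 0.555,"fingers": 1}
    - {"x": 76,"y": -166,"z": -96,"rx": 0,"ry": 0,"rz": 0.555,"fingers": 1}
    - {"x": 76,"y": -166,"z": -96,"rx": 0,"ry": 0,"rz": 0.555,"fingers": 1}
    - {"x": 76,"y": -166,"z": -96,"rx": 0,"ry": 0,"rz": 0.555,"fingers": 1}

```text
time_s: 12.15
tool_pos: [0.5349, -0.3696, 0.1544]
tool_rot: [179.9, -0.0, 149.2]
force: [-0.1, -0.1, -0.3]
grip_width: 0.0365
grasp_force: 15.0
```

```bash
python3 bx.py yellow 0
```

```text
12.15 [ 0.53493066 -0.36956807  0.15441553] [ 1.79926047e+02 -1.56398052e-02  1.49226930e+02] [  1.  25.  42.  90. -17.  72. 104.] 0.03648283092081214 14.999577209819108
expected px [312. 119.]
px [281  68] [346 165] [ 483.3 -339.2   77.8   52.8  -30.6]
to 0.4833 -0.3392 0.031 149 shift [ 59.9  -0.4 123.4] rot [ 0.001 -0.    -0.003] deg -0.0 j7 104.0
to 0.4833 -0.3392 0.031 329 shift [ 59.9  -0.4 123.4] rot [-0.000e+00 -2.000e-03  3.139e+00] deg 180.0 j7 104.0
```

View pics/b_yellow_0.png

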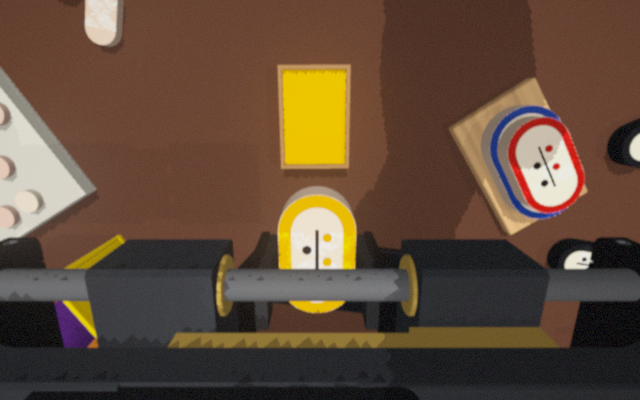

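The box is at (314,117) with yellow held straight. Laying it in.

Call:
drive_tool:
  moves:
    - {"x": 60,"y": 0,"z": 30,"rx": 0,"ry": 0,"rz": 0,"fingers": 1}
    - {"x": 60,"y": 0,"z": 60,"rx": 0,"ry": 0,"rz": 0,"fingers": 1}
    - {"x": 60,"y": 0,"z": 95,"rx": 0,"ry": 0,"rz": 0,"fingers": 1}
    - {"x": 60,"y": 0,"z": 110,"rx": 0,"ry": 0,"rz": 0,"fingers": 1}
    - {"x": 60,"y": 0,"z": 118,"rx": 0,"ry": 0,"rz": 0,"fingers": 1}
    - {"x": 60,"y": 0,"z": 121,"rx": 0,"ry": 0,"rz": 0,"fingers": 1}
    - {"x": 60,"y": 0,"z": 123,"rx": 0,"ry": 0,"rz": 0,"fingers": 1}
    - {"x": 60,"y": 0,"z": 124,"rx": 0,"ry": 0,"rz": 0,"fingers": 1}
    - {"x": 60,"y": 0,"z": 124,"rx": 0,"ry": 0,"rz": 0,"fingers": 1}

```text
time_s: 13.32
tool_pos: [0.4823, -0.3409, 0.0309]
tool_rot: [180.0, 0.0, 149.0]
force: [-1.2, -0.6, -0.4]
grip_width: 0.0365
grasp_force: 15.0
```

Call:
drive_tool:
  moves:
    - {"x": 0,"y": 0,"z": 1,"rx": 0,"ry": 0,"rz": 0,"fingers": 1}
    - {"x": 0,"y": 0,"z": 1,"rx": 0,"ry": 0,"rz": 0,"fingers": 1}
    - {"x": 0,"y": 0,"z": 1,"rx": 0,"ry": 0,"rz": 0,"fingers": 0}
    - {"x": 0,"y": 0,"z": 1,"rx": 0,"ry": 0,"rz": 0,"fingers": -0.2}
    - {"x": 0,"y": 0,"z": 1,"rx": 0,"ry": 0,"rz": 0,"fingers": -0.2}
    - {"x": 0,"y": 0,"z": 1,"rx": 0,"ry": 0,"rz": 0,"fingers": -0.2}
    - {"x": 0,"y": 0,"z": -30,"rx": 0,"ry": 0,"rz": 0,"fingers": -0.2}
    - {"x": -30,"y": 0,"z": -80,"rx": 0,"ry": 0,"rz": 0,"fingers": -1}
    - {"x": -61,"y": 0,"z": -125,"rx": 0,"ry": 0,"rz": 0,"fingers": -1}
    - {"x": -61,"y": 0,"z": -125,"rx": 0,"ry": 0,"rz": 0,"fingers": -1}
    - {"x": -61,"y": 0,"z": -125,"rx": 0,"ry": 0,"rz": 0,"fingers": -1}

```text
time_s: 14.7
tool_pos: [0.5338, -0.3719, 0.1547]
tool_rot: [180.0, -0.1, 149.0]
force: [-0.7, 0.3, -0.2]
grip_width: 0.0829
grasp_force: 0.0
```

```bash
cat > chk.py <<'E'
import sys
from h import *
c,u,v=sys.argv[1],int(sys.argv[2]),int(sys.argv[3])
W=vision.read_camera('wrist'); im=W['image']; cv2.imwrite(f'pics/{c}1.png',cv2.resize(im[max(v-65,0):v+65,u-80:u+80,::-1],None,fx=4,fy=4))
h=cv2.cvtColor(im,cv2.COLOR_RGB2HSV); m=((h[:,:,1]<90)&(h[:,:,2]>120)).astype(np.uint8)*255; k=np.zeros_like(m); k[max(v-50,0):v+50,u-30:u+30]=m[max(v-50,0):v+50,u-30:u+30]
print([(j.mean(0).round(),rect(W,j,.032)) for j in blobs(k,60)])
go(.665,-.202,.155,180)
E
python3 chk.py yellow 314 117
```

```text
[(array([317., 116.]), array([ 481.6, -339. ,   49.2,   24.4,  -31. ]))]
to 0.665 -0.202 0.155 180 shift [-25.7 213.1  -1. ] rot [ 0.001 -0.003 -0.541] deg -31.0 j7 104.0
to 0.665 -0.202 0.155 360 shift [-25.7 213.1  -1. ] rot [-4.0e-03 -1.0e-03  2.6e+00] deg 149.0 j7 104.0
```

View pics/yellow1.png

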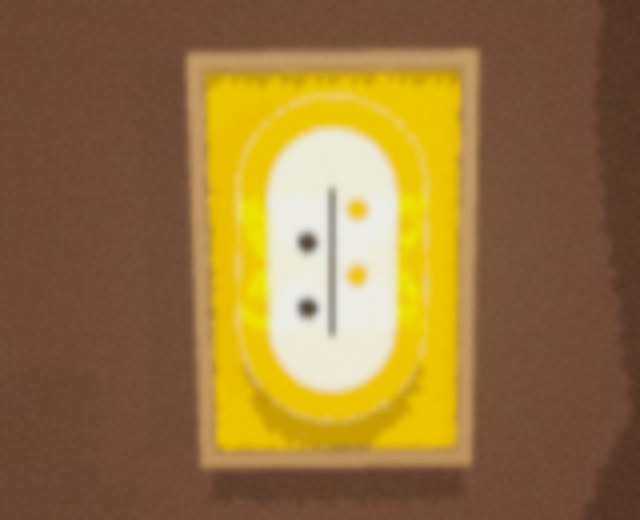

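Yellow is flat and centred, about 2 mm off. Next is red.

Call:
drive_tool:
  moves:
    - {"x": -6,"y": 50,"z": -3,"rx": 0,"ry": 0,"rz": -0.13,"fingers": -1}
    - {"x": -12,"y": 105,"z": -3,"rx": 0,"ry": 0,"rz": -0.27,"fingers": -1}
    - {"x": -19,"y": 160,"z": -3,"rx": 0,"ry": 0,"rz": -0.41,"fingers": -1}
    - {"x": -26,"y": 213,"z": -1,"rx": 0,"ry": 0,"rz": -0.54,"fingers": -1}
    - {"x": -26,"y": 213,"z": -1,"rx": 0,"ry": 0,"rz": -0.54,"fingers": -1}
    - {"x": -26,"y": 213,"z": -1,"rx": 0,"ry": 0,"rz": -0.54,"fingers": -1}
    - {"x": -26,"y": 213,"z": -1,"rx": 0,"ry": 0,"rz": -0.54,"fingers": -1}

```text
time_s: 15.62
tool_pos: [0.6648, -0.205, 0.1561]
tool_rot: [-180.0, -0.1, 179.8]
force: [-0.1, -0.8, 0.0]
grip_width: 0.087
grasp_force: 0.0
```

```bash
python3 - <<'E'
from h import *
R,t,o=toolmat(); print(o['time_s'],t)
W=vision.read_camera('wrist'); L=layers(W); g=rect(W,L['red'],.044); go(g[0]/1000,g[1]/1000,.042,180+g[4])
E
```

```text
15.625 [ 0.66477376 -0.20498637  0.15614576]
red 1 [ 605.1 -202.9   76.7   45.3   -0. ]
blue 2 [ 606.9 -200.7   96.1   55.3   -0.8]
to 0.6051 -0.2029 0.042 180 shift [ 59.9   1.8 114.4] rot [-0.    -0.001 -0.004] deg -0.0 j7 115.0
to 0.6051 -0.2029 0.042 360 shift [ 59.9   1.8 114.4] rot [-1.000e-03  1.000e-03  3.138e+00] deg 180.0 j7 115.0
```

Call:
drive_tool:
  force: 20
  moves:
    - {"x": 60,"y": 2,"z": 30,"rx": 0,"ry": 0,"rz": 0,"fingers": -0.8}
    - {"x": 60,"y": 2,"z": 55,"rx": 0,"ry": 0,"rz": 0,"fingers": -0.8}
    - {"x": 60,"y": 2,"z": 85,"rx": 0,"ry": 0,"rz": 0,"fingers": -0.8}
    - {"x": 60,"y": 2,"z": 105,"rx": 0,"ry": 0,"rz": 0,"fingers": -0.8}
    - {"x": 60,"y": 2,"z": 114,"rx": 0,"ry": 0,"rz": 0,"fingers": -0.8}
    - {"x": 60,"y": 2,"z": 114,"rx": 0,"ry": 0,"rz": 0,"fingers": -0.8}
    - {"x": 60,"y": 2,"z": 114,"rx": 0,"ry": 0,"rz": 0,"fingers": 1}
    - {"x": 60,"y": 2,"z": 114,"rx": 0,"ry": 0,"rz": 0,"fingers": 1}
    - {"x": 60,"y": 2,"z": 114,"rx": 0,"ry": 0,"rz": 0,"fingers": 1}
    - {"x": 60,"y": 2,"z": 114,"rx": 0,"ry": 0,"rz": 0,"fingers": 1}
    - {"x": 60,"y": 2,"z": 114,"rx": 0,"ry": 0,"rz": 0,"fingers": 1}
    - {"x": 60,"y": 2,"z": 114,"rx": 0,"ry": 0,"rz": 0,"fingers": 1}

```text
time_s: 17.18
tool_pos: [0.6066, -0.2013, 0.043]
tool_rot: [-180.0, 0.0, 179.9]
force: [0.6, -1.0, 2.9]
grip_width: 0.0475
grasp_force: 20.0
```

```bash
python3 - <<'E'
from h import *
R,t,o=toolmat(); print(o['time_s'],t,o['qpos'].round()); go(.541,.369,.155,201)
E
```

```text
17.175 [ 0.60661276 -0.20127795  0.04298168] [ -8.  28.  31.  97. -16.  59. 118.]
to 0.541 0.369 0.155 201 shift [  66.1  570.2 -112.3] rot [-0.001  0.001 -0.367] deg -21.0 j7 118.0
to 0.541 0.369 0.155 381 shift [  66.1  570.2 -112.3] rot [1.000e-03 1.000e-03 2.774e+00] deg 159.0 j7 118.0
```

Call:
drive_tool:
  moves:
    - {"x": 0,"y": 0,"z": -10,"rx": 0,"ry": 0,"rz": 0,"fingers": 1}
    - {"x": 0,"y": 0,"z": -40,"rx": 0,"ry": 0,"rz": 0,"fingers": 1}
    - {"x": 0,"y": 0,"z": -80,"rx": 0,"ry": 0,"rz": 0,"fingers": 1}
    - {"x": 5,"y": 35,"z": -115,"rx": 0,"ry": 0,"rz": -0.02,"fingers": 1}
    - {"x": 10,"y": 90,"z": -125,"rx": 0,"ry": 0,"rz": -0.05,"fingers": 1}
    - {"x": 17,"y": 145,"z": -125,"rx": 0,"ry": 0,"rz": -0.09,"fingers": 1}
    - {"x": 23,"y": 200,"z": -125,"rx": 0,"ry": 0,"rz": -0.13,"fingers": 1}
    - {"x": 29,"y": 255,"z": -125,"rx": 0,"ry": 0,"rz": -0.16,"fingers": 1}
    - {"x": 36,"y": 310,"z": -125,"rx": 0,"ry": 0,"rz": -0.2,"fingers": 1}
    - {"x": 42,"y": 365,"z": -125,"rx": 0,"ry": 0,"rz": -0.24,"fingers": 1}
    - {"x": 49,"y": 420,"z": -125,"rx": 0,"ry": 0,"rz": -0.28,"fingers": 1}
    - {"x": 55,"y": 475,"z": -125,"rx": 0,"ry": 0,"rz": -0.31,"fingers": 1}
    - {"x": 61,"y": 525,"z": -118,"rx": 0,"ry": 0,"rz": -0.34,"fingers": 1}
    - {"x": 67,"y": 568,"z": -112,"rx": 0,"ry": 0,"rz": -0.365,"fingers": 1}
    - {"x": 67,"y": 568,"z": -112,"rx": 0,"ry": 0,"rz": -0.365,"fingers": 1}
    - {"x": 67,"y": 568,"z": -112,"rx": 0,"ry": 0,"rz": -0.365,"fingers": 1}
    - {"x": 67,"y": 568,"z": -112,"rx": 0,"ry": 0,"rz": -0.365,"fingers": 1}
    - {"x": 67,"y": 568,"z": -112,"rx": 0,"ry": 0,"rz": -0.365,"fingers": 1}

```text
time_s: 19.42
tool_pos: [0.5405, 0.3657, 0.1551]
tool_rot: [-180.0, 0.0, -159.3]
force: [0.3, -0.1, -1.8]
grip_width: 0.0476
grasp_force: 20.0
```

```bash
python3 bx.py red 0
```

```text
19.425 [0.54053512 0.36574175 0.15505027] [-1.79993335e+02  3.41868095e-02 -1.59263611e+02] [-48.  21.  15.  89.  -6.  71.  78.] 0.047608249634415914 19.999816417694092
expected px [318. 115.]
px [282  55] [359 171] [482.  347.9  92.7  61.4  20.7]
to 0.482 0.3479 0.031 201 shift [ 61.1   3.7 123.9] rot [-0.     0.001  0.001] deg 0.0 j7 78.0
to 0.482 0.3479 0.031 381 shift [ 61.1   3.7 123.9] rot [-1.00e-03 -0.00e+00 -3.14e+00] deg -180.0 j7 78.0
```

View pics/b_red_0.png

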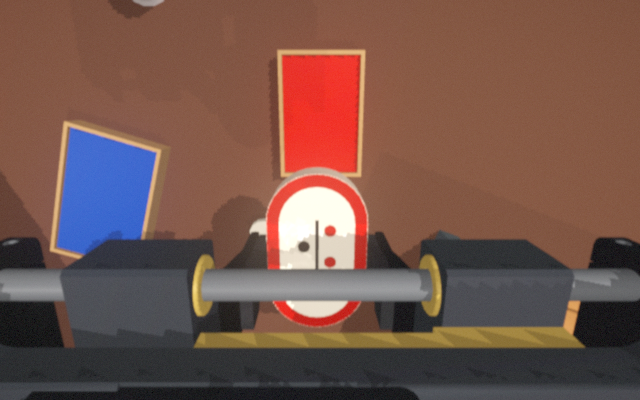

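The box is at (320,113) with red held square. Laying it in.

Call:
drive_tool:
  moves:
    - {"x": 61,"y": 3,"z": 30,"rx": 0,"ry": 0,"rz": 0,"fingers": 1}
    - {"x": 61,"y": 3,"z": 60,"rx": 0,"ry": 0,"rz": 0,"fingers": 1}
    - {"x": 61,"y": 3,"z": 95,"rx": 0,"ry": 0,"rz": 0,"fingers": 1}
    - {"x": 61,"y": 3,"z": 110,"rx": 0,"ry": 0,"rz": 0,"fingers": 1}
    - {"x": 61,"y": 3,"z": 118,"rx": 0,"ry": 0,"rz": 0,"fingers": 1}
    - {"x": 61,"y": 3,"z": 121,"rx": 0,"ry": 0,"rz": 0,"fingers": 1}
    - {"x": 61,"y": 3,"z": 123,"rx": 0,"ry": 0,"rz": 0,"fingers": 1}
    - {"x": 61,"y": 3,"z": 124,"rx": 0,"ry": 0,"rz": 0,"fingers": 1}
    - {"x": 61,"y": 3,"z": 124,"rx": 0,"ry": 0,"rz": 0,"fingers": 1}

```text
time_s: 20.6
tool_pos: [0.482, 0.3484, 0.031]
tool_rot: [180.0, 0.0, -159.1]
force: [0.1, 1.0, -1.2]
grip_width: 0.048
grasp_force: 20.0
```

Call:
drive_tool:
  moves:
    - {"x": 0,"y": 0,"z": 1,"rx": 0,"ry": 0,"rz": 0,"fingers": 1}
    - {"x": 0,"y": 0,"z": 1,"rx": 0,"ry": 0,"rz": 0,"fingers": 1}
    - {"x": 0,"y": 0,"z": 1,"rx": 0,"ry": 0,"rz": 0,"fingers": -0.4}
    - {"x": 0,"y": 0,"z": 1,"rx": 0,"ry": 0,"rz": 0,"fingers": -0.6}
    - {"x": 0,"y": 0,"z": 1,"rx": 0,"ry": 0,"rz": 0,"fingers": -0.6}
    - {"x": 0,"y": 0,"z": 1,"rx": 0,"ry": 0,"rz": 0,"fingers": -0.6}
    - {"x": 0,"y": 0,"z": -30,"rx": 0,"ry": 0,"rz": 0,"fingers": -0.6}
    - {"x": -30,"y": 0,"z": -80,"rx": 0,"ry": 0,"rz": 0,"fingers": -1}
    - {"x": -61,"y": 0,"z": -125,"rx": 0,"ry": 0,"rz": 0,"fingers": -1}
    - {"x": -61,"y": 0,"z": -125,"rx": 0,"ry": 0,"rz": 0,"fingers": -1}
    - {"x": -61,"y": 0,"z": -125,"rx": 0,"ry": 0,"rz": 0,"fingers": -1}

```text
time_s: 21.98
tool_pos: [0.5381, 0.3696, 0.1547]
tool_rot: [-180.0, -0.1, -159.1]
force: [-0.0, 0.5, -0.1]
grip_width: 0.0866
grasp_force: 0.0
```

```bash
python3 chk.py red 320 113
```

```text
[(array([317., 115.]), array([480.4, 349. ,  68.1,  36.1,  19.8]))]
to 0.665 -0.202 0.155 180 shift [ 8.450e+01 -5.794e+02 -5.000e-01] rot [-0.001 -0.003  0.364] deg 21.0 j7 78.0
to 0.665 -0.202 0.155 360 shift [ 8.450e+01 -5.794e+02 -5.000e-01] rot [ 4.000e-03 -2.000e-03 -2.777e+00] deg -159.0 j7 78.0
```

View pics/red1.png

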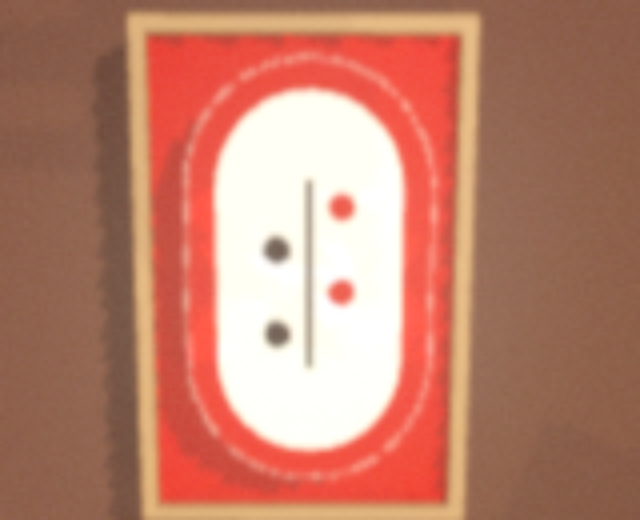

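Red is flat inside its box. Back to the board for blue.

Call:
drive_tool:
  moves:
    - {"x": 8,"y": -55,"z": -10,"rx": 0,"ry": 0,"rz": 0.03,"fingers": -1}
    - {"x": 16,"y": -112,"z": -10,"rx": 0,"ry": 0,"rz": 0.07,"fingers": -1}
    - {"x": 25,"y": -170,"z": -10,"rx": 0,"ry": 0,"rz": 0.11,"fingers": -1}
    - {"x": 33,"y": -228,"z": -10,"rx": 0,"ry": 0,"rz": 0.14,"fingers": -1}
    - {"x": 42,"y": -286,"z": -10,"rx": 0,"ry": 0,"rz": 0.18,"fingers": -1}
    - {"x": 50,"y": -344,"z": -10,"rx": 0,"ry": 0,"rz": 0.22,"fingers": -1}
    - {"x": 59,"y": -402,"z": -10,"rx": 0,"ry": 0,"rz": 0.25,"fingers": -1}
    - {"x": 67,"y": -460,"z": -10,"rx": 0,"ry": 0,"rz": 0.29,"fingers": -1}
    - {"x": 76,"y": -520,"z": -5,"rx": 0,"ry": 0,"rz": 0.33,"fingers": -1}
    - {"x": 84,"y": -579,"z": 0,"rx": 0,"ry": 0,"rz": 0.364,"fingers": -1}
    - {"x": 84,"y": -579,"z": 0,"rx": 0,"ry": 0,"rz": 0.364,"fingers": -1}
    - {"x": 84,"y": -579,"z": 0,"rx": 0,"ry": 0,"rz": 0.364,"fingers": -1}
    - {"x": 84,"y": -579,"z": 0,"rx": 0,"ry": 0,"rz": 0.364,"fingers": -1}

```text
time_s: 23.65
tool_pos: [0.6665, -0.1981, 0.155]
tool_rot: [179.9, -0.0, -179.8]
force: [0.1, 1.1, 0.9]
grip_width: 0.087
grasp_force: 0.0
```

```bash
python3 - <<'E'
from h import *
R,t,o=toolmat(); print(o['time_s'],t)
W=vision.read_camera('wrist'); L=layers(W); g=rect(W,L['blue'],.028); go(g[0]/1000,g[1]/1000,.026,180+g[4])
E
```

```text
23.65 [ 0.66654144 -0.19810601  0.15497702]
blue 2 [ 6.071e+02 -2.012e+02  9.550e+01  5.580e+01  6.000e-01]
to 0.6071 -0.2012 0.026 181 shift [ 59.6  -3.  129.3] rot [ 0.002 -0.    -0.007] deg -0.0 j7 115.0
to 0.6071 -0.2012 0.026 361 shift [ 59.6  -3.  129.3] rot [-0.000e+00 -3.000e-03  3.135e+00] deg 180.0 j7 115.0
```

Call:
drive_tool:
  force: 25
  moves:
    - {"x": 60,"y": -3,"z": 30,"rx": 0,"ry": 0,"rz": -0.007,"fingers": -1}
    - {"x": 60,"y": -3,"z": 60,"rx": 0,"ry": 0,"rz": -0.007,"fingers": -1}
    - {"x": 60,"y": -3,"z": 95,"rx": 0,"ry": 0,"rz": -0.007,"fingers": -1}
    - {"x": 60,"y": -3,"z": 120,"rx": 0,"ry": 0,"rz": -0.007,"fingers": -1}
    - {"x": 60,"y": -3,"z": 129,"rx": 0,"ry": 0,"rz": -0.007,"fingers": -1}
    - {"x": 60,"y": -3,"z": 129,"rx": 0,"ry": 0,"rz": -0.007,"fingers": -1}
    - {"x": 60,"y": -3,"z": 129,"rx": 0,"ry": 0,"rz": -0.007,"fingers": 1}
    - {"x": 60,"y": -3,"z": 129,"rx": 0,"ry": 0,"rz": -0.007,"fingers": 1}
    - {"x": 60,"y": -3,"z": 129,"rx": 0,"ry": 0,"rz": -0.007,"fingers": 1}
    - {"x": 60,"y": -3,"z": 129,"rx": 0,"ry": 0,"rz": -0.007,"fingers": 1}
    - {"x": 60,"y": -3,"z": 129,"rx": 0,"ry": 0,"rz": -0.007,"fingers": 1}

```text
time_s: 25.08
tool_pos: [0.6068, -0.2039, 0.0271]
tool_rot: [180.0, 0.0, -179.6]
force: [-0.7, 0.2, 2.8]
grip_width: 0.0598
grasp_force: 25.0
```

```bash
python3 - <<'E'
from h import *
R,t,o=toolmat(); print(o['time_s'],t,o['qpos'].round()); go(.685,.199,.165,184)
E
```

```text
25.075 [ 0.60680677 -0.20387562  0.0270643 ] [ -8.  29.  30.  97. -17.  58. 119.]
to 0.685 0.199 0.165 184 shift [ -81.2  402.3 -137.7] rot [ 0.     0.001 -0.063] deg -4.0 j7 119.0
to 0.685 0.199 0.165 364 shift [ -81.2  402.3 -137.7] rot [ 1.000e-03 -1.000e-03  3.079e+00] deg 176.0 j7 119.0
```

Call:
drive_tool:
  moves:
    - {"x": 0,"y": 0,"z": -10,"rx": 0,"ry": 0,"rz": 0,"fingers": 1}
    - {"x": 0,"y": 0,"z": -40,"rx": 0,"ry": 0,"rz": 0,"fingers": 1}
    - {"x": 0,"y": 0,"z": -80,"rx": 0,"ry": 0,"rz": 0,"fingers": 1}
    - {"x": -5,"y": 30,"z": -120,"rx": 0,"ry": 0,"rz": 0,"fingers": 1}
    - {"x": -15,"y": 80,"z": -138,"rx": 0,"ry": 0,"rz": -0.01,"fingers": 1}
    - {"x": -25,"y": 130,"z": -138,"rx": 0,"ry": 0,"rz": -0.02,"fingers": 1}
    - {"x": -35,"y": 180,"z": -138,"rx": 0,"ry": 0,"rz": -0.03,"fingers": 1}
    - {"x": -45,"y": 230,"z": -138,"rx": 0,"ry": 0,"rz": -0.04,"fingers": 1}
    - {"x": -55,"y": 280,"z": -138,"rx": 0,"ry": 0,"rz": -0.05,"fingers": 1}
    - {"x": -65,"y": 325,"z": -138,"rx": 0,"ry": 0,"rz": -0.06,"fingers": 1}
    - {"x": -74,"y": 368,"z": -138,"rx": 0,"ry": 0,"rz": -0.063,"fingers": 1}
    - {"x": -81,"y": 402,"z": -138,"rx": 0,"ry": 0,"rz": -0.063,"fingers": 1}
    - {"x": -81,"y": 402,"z": -138,"rx": 0,"ry": 0,"rz": -0.063,"fingers": 1}
    - {"x": -81,"y": 402,"z": -138,"rx": 0,"ry": 0,"rz": -0.063,"fingers": 1}

```text
time_s: 26.82
tool_pos: [0.6844, 0.1974, 0.1643]
tool_rot: [-179.9, -0.0, -176.0]
force: [0.2, -0.3, -2.0]
grip_width: 0.0598
grasp_force: 25.0
```

```bash
python3 bx.py blue 0
```

```text
26.825 [0.6844463  0.19740337 0.16428376] [-1.79907663e+02 -3.45067159e-02 -1.76009884e+02] [-35.  29.  24.  79. -12.  75.  83.] 0.05977066109904229 24.999344050884247
expected px [318. 108.]
px [276  36] [366 166] [613.7 196.6 105.2  72.6   3.6]
to 0.6137 0.1966 0.031 184 shift [ 70.7   5.1 133.6] rot [-0.001 -0.     0.005] deg 0.0 j7 83.0
to 0.6137 0.1966 0.031 364 shift [ 70.7   5.1 133.6] rot [ 0.000e+00 -2.000e-03 -3.136e+00] deg -180.0 j7 83.0
```

View pics/b_blue_0.png

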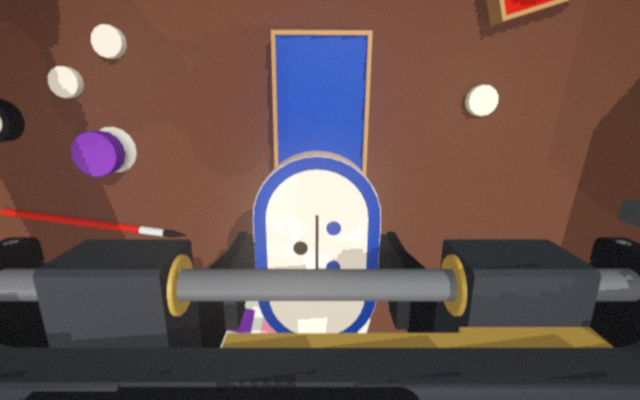

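The box floor at (320,101) is cut short at the near end by the held plaque: 105 mm seen of 114. I shift the centre by half of that, to x=617.5, which agrees with the top view's 617.

Call:
drive_tool:
  moves:
    - {"x": 40,"y": 3,"z": 10,"rx": 0,"ry": 0,"rz": 0,"fingers": 1}
    - {"x": 67,"y": 5,"z": 40,"rx": 0,"ry": 0,"rz": 0,"fingers": 1}
    - {"x": 67,"y": 5,"z": 75,"rx": 0,"ry": 0,"rz": 0,"fingers": 1}
    - {"x": 67,"y": 5,"z": 105,"rx": 0,"ry": 0,"rz": 0,"fingers": 1}
    - {"x": 67,"y": 5,"z": 120,"rx": 0,"ry": 0,"rz": 0,"fingers": 1}
    - {"x": 67,"y": 5,"z": 127,"rx": 0,"ry": 0,"rz": 0,"fingers": 1}
    - {"x": 67,"y": 5,"z": 130,"rx": 0,"ry": 0,"rz": 0,"fingers": 1}
    - {"x": 67,"y": 5,"z": 132,"rx": 0,"ry": 0,"rz": 0,"fingers": 1}
    - {"x": 67,"y": 5,"z": 133,"rx": 0,"ry": 0,"rz": 0,"fingers": 1}
    - {"x": 67,"y": 5,"z": 133,"rx": 0,"ry": 0,"rz": 0,"fingers": 1}

```text
time_s: 28.12
tool_pos: [0.6176, 0.199, 0.0319]
tool_rot: [180.0, 0.0, -176.0]
force: [-0.2, 0.4, -2.5]
grip_width: 0.0595
grasp_force: 25.0
```

Call:
drive_tool:
  moves:
    - {"x": 0,"y": -1,"z": 1,"rx": 0,"ry": 0,"rz": 0,"fingers": 1}
    - {"x": 0,"y": -1,"z": 1.5,"rx": 0,"ry": 0,"rz": 0,"fingers": 1}
    - {"x": 0,"y": -1,"z": 1.5,"rx": 0,"ry": 0,"rz": 0,"fingers": 1}
    - {"x": 0,"y": -1,"z": 1.5,"rx": 0,"ry": 0,"rz": 0,"fingers": -1}
    - {"x": 0,"y": -1,"z": 1.5,"rx": 0,"ry": 0,"rz": 0,"fingers": -1}
    - {"x": 0,"y": -1,"z": 1.5,"rx": 0,"ry": 0,"rz": 0,"fingers": -1}
    - {"x": 0,"y": -1,"z": 1.5,"rx": 0,"ry": 0,"rz": 0,"fingers": -1}
    - {"x": 0,"y": 0,"z": -30,"rx": 0,"ry": 0,"rz": 0,"fingers": -1}
    - {"x": -30,"y": 0,"z": -80,"rx": 0,"ry": 0,"rz": 0,"fingers": -1}
    - {"x": -67,"y": 0,"z": -133,"rx": 0,"ry": 0,"rz": 0,"fingers": -1}
    - {"x": -67,"y": 0,"z": -133,"rx": 0,"ry": 0,"rz": 0,"fingers": -1}
    - {"x": -67,"y": 0,"z": -133,"rx": 0,"ry": 0,"rz": 0,"fingers": -1}

```text
time_s: 29.62
tool_pos: [0.6839, 0.2034, 0.164]
tool_rot: [-180.0, -0.0, -176.0]
force: [-0.4, -0.4, -0.7]
grip_width: 0.0868
grasp_force: 0.0
```

```bash
python3 chk.py blue 320 106; python3 - <<'E'
from h import *
W=vision.read_camera('wrist'); T=vision.read_camera('top')
b=max(blobs(mask(W['image'],'blue'),300),key=len); print('box+border',rect(W,b,.016))
a=T['image'][165:285,160:490]; w=cv2.resize(W['image'][20:200,200:440],None,fx=3.3,fy=3.3)[:330,:790]
cv2.imwrite('pics/final.png',np.vstack([cv2.resize(a,(790,265)),cv2.resize(w,(790,330))])[:,:,::-1])
E
```

```text
[(array([317., 107.]), array([615.8, 200.8,  76.3,  45.9,   3.9]))]
to 0.665 -0.202 0.155 180 shift [  46.4 -403.2    8.3] rot [-0.    -0.003  0.07 ] deg 4.0 j7 83.0
to 0.665 -0.202 0.155 360 shift [  46.4 -403.2    8.3] rot [ 4.000e-03 -1.000e-03 -3.071e+00] deg -176.0 j7 83.0
box+border [617.4 196.8 111.8  72.    3.6]
```

View pics/final.png

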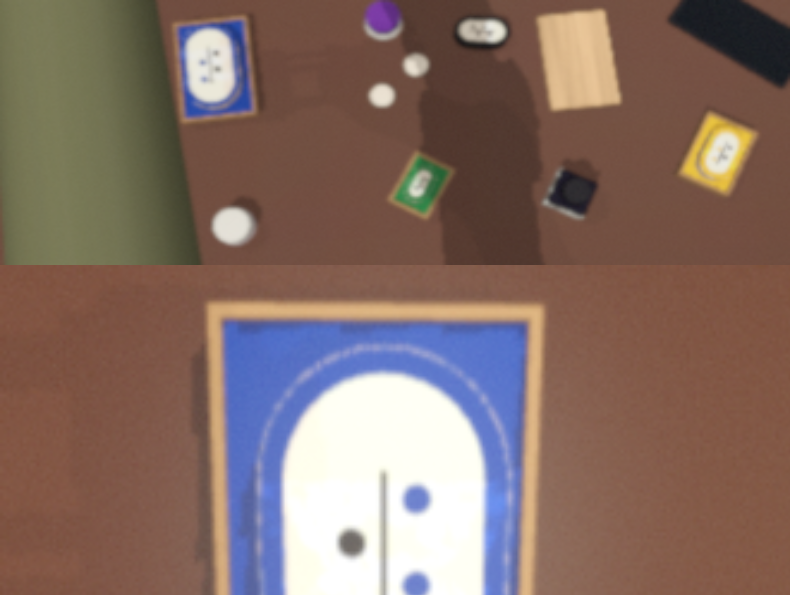

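Blue sits toward the right wall of its box. I'll check its offset and flatness with an unclipped mask before handing in.

```bash
python3 - <<'E'
from h import *
W,S=vision.read_camera('wrist'),vision.read_camera('side')
h=cv2.cvtColor(W['image'],cv2.COLOR_RGB2HSV); m=((h[:,:,1]<90)&(h[:,:,2]>120)).astype(np.uint8)*255; m[190:]=0; m[:,:270]=0; m[:,372:]=0
for j in blobs(m,300):
    r=rect(W,j,.032); print(r)
    H=plane(W,cv2.boxPoints(cv2.minAreaRect(j)),.032)  # equal opposite sides <=> level
    print(np.linalg.norm(H-np.roll(H,1,0),axis=1)*1000)
p=proj(S,[[.617,.197,.03]])[0].astype(int); cv2.imwrite('pics/s_end.png',cv2.resize(S['image'][p[1]-50:p[1]+50,p[0]-70:p[0]+70,::-1],None,fx=5,fy=5,interpolation=cv2.INTER_CUBIC))
E
```

```text
[618.2 199.3  88.1  49.3   4. ]
[88.12437057 47.32202342 88.1257603  51.50783217]
```

View pics/s_end.png

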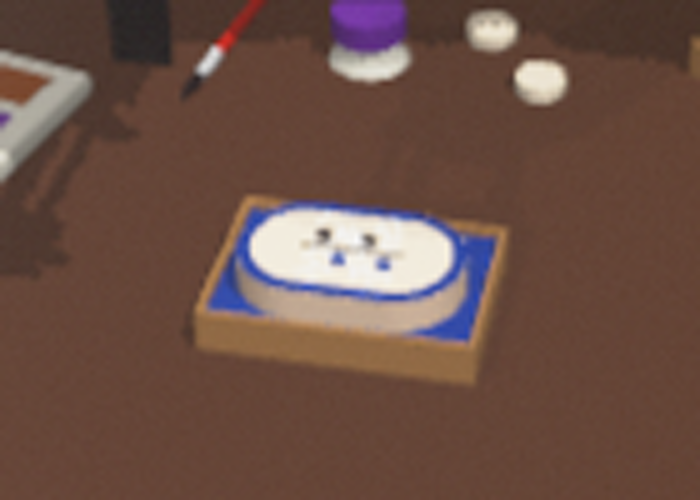

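Blue lies flat inside the walls, about 3 mm off centre, and its cream face measures 88 x 49 mm (expected 88 x 48). The bottle is standing and the arm is clear, so I'm handing in.

```bash
python3 -c "
from cell import workorder; print(workorder.sign_off())"
```

```text
the job is handed in; nothing more can be done
None
```

All four plaques lie face up and flat in the boxes of their own colours, each within about 3 mm of centre by camera; the ink bottle was not touched, everything is released, and the job was handed in after about 30 s (no verdict shown).

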